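# Set the herb frame's lid stay to its widest hole

## Task

The glazed lid of the little oak herb frame is propped ajar on its iron peg stay: take the stay by its ball end, ease it inwards to take the lid's weight off the mushroom-headed peg, lift it clear, raise the lid with it, and drop the hole nearest the ball over the peg, fully down on the collar with the lid's weight hooking it under the peg's head, so that the lid stands at its widest setting; then let go. Keep hold of the stay until it is on the peg so that the lid never falls, and move the lid by its stay only, gripper and arm off the lid itself. Work the stay on and off the peg by feel, never forcing it against the peg or its head, and leave the other things on the counter where they stand.

Things in the scene. Friction and masses are not known exactly. Their poses are not given: they have to be found in the camera images.
- herb_frame: Fixed oak and glass herb frame (small cold frame), base 390 mm deep (x) by 380 wide (y), planted pots inside. Origin on the counter; -x points out of its front, where the stay sticks out, +x to the lid's hinge, z up. In its frame, mm: hinge line along y at x +150, z +170; front sill top at z +125, from x -212 to -152; base's front edge at x -215; peg at x -185, y 0.
- lid (a joint): Hinge of the lid, rad: 0 as found (lid ajar, 20 degrees above level), grows as it opens, about 0.51 with the last hole on the peg (49 degrees above level), -0.48 shut. Not sprung: left alone the lid's weight swings it shut and so pushes the stay outwards (frame's -x) with 7 to 14 N as found and 2 to 5 N on the last hole.
- lid_frame: The lid: oak frame 308 x 352 x 14 mm with two panes and a centre bar, about 0.35 kg (may differ by 30 %). Origin at the middle of its hinge line, on its underside; -x along the lid to its front edge, y along the hinge, z out of its upper face.
- peg_seat (a point): Iron peg on the front sill, a mushroom-headed pin: neck 5 mm in diameter and 8 high, head 8 in diameter with a flat underside and a round top, 15 high in all, on a collar 16 in diameter. The point: on the pin's axis at the collar's upper face, where the stay's underside rests; z along the pin, leaning 24 degrees outwards (frame's -x) from upright; x inwards, y the frame's y.
- ball (a point): Centre of the 22 mm ball at the stay's free end, to be gripped from above; it stands on an 11 mm wide neck, centre 14 mm above the stay's underside. Axes are the stay's: -x along the stay from pivot to ball, y across, z out of its upper face. As found the stay slopes down outwards 20 degrees, the ball 108 mm beyond the peg; on the last hole it slopes 30 degrees.
- end_hole (a point): Centre, at the stay's underside, of the hole nearest the ball (48 mm from it along the stay): the one wanted. The stay is an iron bar 20 mm wide, 5 thick, pivoted under the lid's centre bar 269 mm from this hole; it swings up and down freely and has 0.04 rad of sideways play either way. Four holes, 9.6 mm in diameter, 20 apart. Axes as for the ball.
- first_hole (a point): Centre, at the underside, of the hole farthest from the ball, 60 mm from end_hole. At the start it is on the peg, its inner edge drawn by the lid's weight against the neck, under the head (the hole's centre 2 to 3.5 mm outwards of the peg's axis): it lifts off only when moved in to within 0.8 mm of the axis. Axes as for the ball.
- mug: White mug, 76 mm in diameter, 85 mm high, handle on its +y side; origin under its centre. A bystander.
- herb_pot: Empty terracotta pot, 78 mm in diameter, 68 mm high, in front of the herb frame on one side of the stay; origin under its centre. A bystander.
- mister: Amber glass jar with a brass cap, 56 mm in diameter, 85 mm high, in front of the herb frame on the other side of the stay; origin under its centre. A bystander.
- lemon_bowl: Terracotta bowl of lemons (one piece), 136 mm in diameter, 95 mm high; origin under its centre. A bystander.
- spoon: Spoon with an oak handle, 150 mm long, lying along its x axis on the counter; a bystander.

How it is judged:
By the outcome, as a careful person would: the job done as asked, in the order asked, and still so for the second after the job is handed in, with the robot touching nothing.
It also fails if it takes over 61 s, if anything falls off the work surface, if the arm or the gripper's body presses on something with over 40 N, if the wrist force passes 120 N, or if a joint passes its speed limit or range.

## Robot

A 6-joint arm with a two-finger parallel gripper is mounted at the origin on the work surface. World frame = base frame: x ahead of the robot, y to its left, z up, the work surface at z = 0. Lengths are in m, angles in degrees, forces in N, time in s.
With the tool pointing down it reaches from about 0.25 to 0.8 m from the base axis. Payload 3.9 kg.
Tool frame: the origin (TCP) lies midway between the tips of the shut fingers; the grasp point (between the pads) lies 19 mm behind it; z points along the fingers, y is the line along which they close (so a half turn about z gives the same grasp; the last joint's range is limited). The gripper opens to 85 mm and grips with 20 to 120 N. Pads are 22 mm wide; open, the fingers measure 114 mm over their backs; the gripper's body (76 mm by 85 mm) begins 54 mm behind the grasp point. The pads swing forward as they close: fully open they stand 13 mm farther back than shut.
Start: joints at [65.145, 14.897, -7.913, 67.191, 0, 90], TCP at [0.221, 0.476, 0.231] pointing down, gripper open.
Joint ranges: [-159.42, 159.42], [-47.68, 98.78], [-73.54, 78.23], [-108.79, 121.32], [-90, 84.71], [-180, 180]. Speed limits (degrees/s): [147.25, 147.25, 180, 180, 180, 180].

## Interface

Orientations are given as [roll, pitch, yaw] about the fixed x, y, z axes, in that order (R = Rz(yaw) Ry(pitch) Rx(roll)).
In Python, from rig import env, eyes, order gives the robot as it stands.
- The arm moves only by the tool arm_command, never from a script. Its argument "commands" is one flat list of numbers, 4 for each row, row after row: the shift along the tool's x, y, z in normalised numbers (1 is 75 cm), then the turn about the tool's z in normalised numbers (1 is 2 pi rad). In form: [dx, dy, dz, twist, dx, dy, dz, twist, ...]. A call has 1 to 8 rows; each row is the pose to reach, as a shift and turn from the pose commanded when the call began, along the tool's axes at that moment; what a row does not reach only later rows make up. A row lasts 1/8 s, in which the tool goes at most 62.5 mm and 10.7 degrees, less where a joint would pass 70% of its speed; a pose out of reach is approached as far as the arm can. No shift or turn number may pass 1 either way. A call with a gripper value outside its range is refused whole. "grip" is the opening, from -1 (shut) to 1 (fully open), set as the call begins (left out, the last holds). The fingers move at their own pace and stop on an object; "force" is the grip in N (left out, the last holds). Time passes only in rows, so rows that repeat a pose let the fingers close. It gives the time, the measured TCP pose, the force, the opening and the grip force at its end, in the units of the state.
- env.get_obs(): the state, without advancing time (a new reading comes with each control period).
- eyes.snapshot(name): name is "scene" or "top" or "wrist"; returns a dict with "frame" (480x640x3 uint8, red, green, blue), "fx", "fy", "cx", "cy" (pixels), "rvec" (rotation vector, rad) and "tvec" (3), from world to camera coordinates, as OpenCV has them; the wrist camera has in their place "mount" (4x4, takes a point from camera to tool coordinates, whose origin is the TCP and whose axes are the flange's). Camera axes: x right, y down, z forward; pixel columns grow to the right and rows downward; lengths in m; the calibration is good to about 2 mm. A picture is of the moment at which its call begins: read the wrist's pose just before it. There is no depth.
- order.close_job(): hands the job in; it is judged then, once.
The state is a dict: "t": time; "qpos": joint angles; "joint_vel": joint speeds; "tau": joint torques, N m; "eef_pos": TCP position; "eef_rot": TCP orientation; "force": force on the tool from outside, world axes, zero at the start; "wrist_torque": the same for the moment, N m; "finger_gap": opening from 0.0 (shut) to 1.0 (fully open); "finger_force": force on a finger pad.
Only numpy, scipy, OpenCV 4.12 (cv2) and the standard library are available. Lean on these libraries where they do the work, as an engineer would, in place of code of your own. Each camera call takes 0.05 s, during which the arm holds its last target. There are 200 camera calls.

## Working session

There is one attempt and no reset: what is moved stays moved. The work goes in short steps, Python scripts to look and compute and a tool call to move; the robot and the scene stay as the last step left them, time stands still between calls to the robot, and variables do not carry over. Pictures are saved under pics/ and viewed, at most 10 in all, crops included, and the job is handed in when it is done.

Besides the shell and the picture viewer there is one more tool, called by a JSON object that holds its "method" and its "body", one argument or row to a line. arm_command: Moves the arm, as the interface text tells. Its arguments: {"type":"object","properties":{"commands":{"type":"array"},"grip":{"type":"number"},"force":{"type":"number"}},"required":["commands"]}

```bash
mkdir -p pics; ls
cat > h.py <<'E'
import numpy as np, cv2
from rig import env, eyes, order
E
python3 - <<'E'
from h import *
import pickle
for n in ("scene","top"):
    s=eyes.snapshot(n); cv2.imwrite(f"pics/{n}0.png",s["frame"][:,:,::-1]); pickle.dump(s,open(n+"0.pkl","wb"))
    R=cv2.Rodrigues(np.array(s["rvec"]))[0]; print(n,s["fx"],s["cx"],s["cy"],(-R.T@np.array(s["tvec"]).ravel()).round(3))
o=env.get_obs(); print(o)
E
```

```text
pics
scene 483.9974837475214 315.55440809983446 241.01432986819336 [0.985 0.47  0.947]
top 596.3227117668196 312.8402610212397 244.83845760896833 [0.467 0.034 1.358]
{'t': 0.1, 'qpos': array([ 6.51458970e+01,  1.49323554e+01, -7.97839156e+00,  6.71884852e+01,
        6.05924678e-04,  8.99994772e+01]), 'joint_vel': array([-0.0587432 , -0.14134244,  0.22845381, -0.08203216,  0.05898765,
       -0.01109321]), 'tau': array([ 3.72442173e-04, -4.06508195e+01,  2.54528207e+01,  1.00496417e-02,
        5.54339772e-05,  4.60801019e-06]), 'eef_pos': array([0.22040729, 0.47583262, 0.23054442]), 'eef_rot': array([-1.79900768e+02, -6.06829159e-04,  1.55146419e+02]), 'force': array([ 0.21382793, -0.34839945,  0.10627046]), 'wrist_torque': array([ 0.02183473, -0.01491902, -0.01351138]), 'finger_force': 0.0, 'finger_gap': 1.001094150618167}
```

View pics/scene0.png

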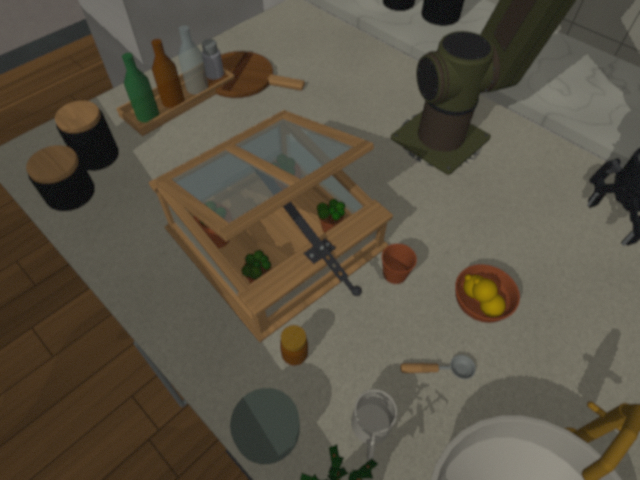

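View pics/top0.png

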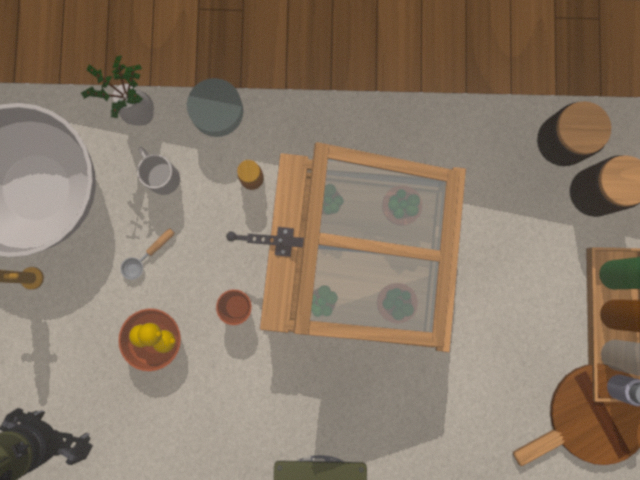

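Run:
```python
import pickle,cv2,numpy as np
a=pickle.load(open("scene0.pkl","rb"))["frame"]; b=pickle.load(open("top0.pkl","rb"))["frame"]
f=lambda im,x,y:cv2.resize(im[y:y+75,x:x+100],None,fx=8,fy=8,interpolation=cv2.INTER_CUBIC)[:300*2]
A=cv2.resize(a[225:300,285:385],None,fx=8,fy=4*2)[:, :]
A=cv2.resize(a[228:300,290:370],None,fx=5,fy=5,interpolation=3); B=cv2.resize(b[204:276,224:304],None,fx=5,fy=5,interpolation=3)
cv2.imwrite("pics/c1.png",np.clip(np.hstack([A,B])[:,:,::-1].astype(float)*1.7,0,255))
```

```text
[ WARN:0@0.026] global loadsave.cpp:1063 imwrite_ Unsupported depth image for selected encoder is fallbacked to CV_8U.
```

View pics/c1.png

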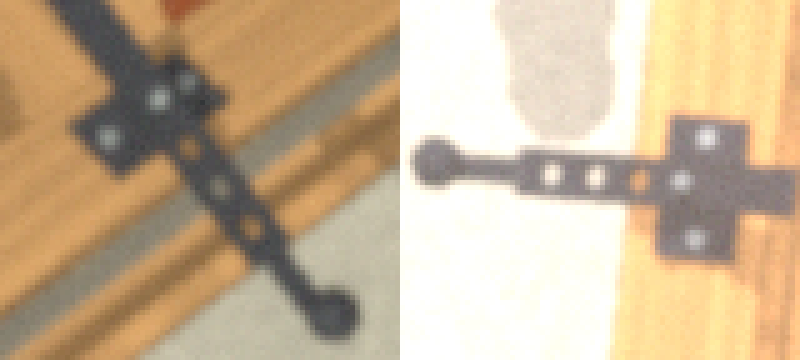

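```bash
cat >> h.py <<'E'
import pickle
def cam(s):
    R=cv2.Rodrigues(np.array(s["rvec"]))[0]; t=np.array(s["tvec"]).reshape(3,1); K=np.array([[s["fx"],0,s["cx"]],[0,s["fy"],s["cy"]],[0,0,1]]); return K,R,t
def tri(s1,p1,s2,p2):
    P=[K@np.hstack([R,t]) for K,R,t in (cam(s1),cam(s2))]
    X=cv2.triangulatePoints(P[0],P[1],np.array(p1,float).reshape(2,1),np.array(p2,float).reshape(2,1)).ravel(); X=X[:3]/X[3]
    e=[ (P_@np.append(X,1)) for P_ in P]; e=[v[:2]/v[2] for v in e]
    return X,np.round(e[0]-p1,2),np.round(e[1]-p2,2)
def atz(s,p,z):
    K,R,t=cam(s); d=R.T@np.linalg.inv(K)@np.array([p[0],p[1],1.]); c=(-R.T@t).ravel(); return c+d*(z-c[2])/d[2]
E
python3 - <<'E'
from h import *
S=pickle.load(open("scene0.pkl","rb"));T=pickle.load(open("top0.pkl","rb"))
c=lambda u,v,x,y:((u+.5)/5-.5+x,(v+.5)/5-.5+y)
for n,a,b in (("ball",(331,314),(35,162)),("peg",(159,98),(281,180)),("s1",(108,137),(306,138)),("s2",(187,82),(295,239)),("h4",(251,225),(151,175)),("h2",(190,147),(240,180))):
    print(n,*tri(S,c(*a,290,228),T,c(*b,224,204)))
print(atz(T,(281,154),.125),atz(T,(262,330),.125))
# hinge ends
print(atz(T,(464,169),.17),atz(T,(449,349),.17))
for n,p,z in(("pot",(235,307),.068),("mister",(250,174),.085)): print(n,atz(T,p,z))
E
```

```text
ball [0.58906892 0.19905645 0.11267141] [0.71 0.04] [ 0.35 -0.27]
peg [0.58032581 0.09438008 0.14664899] [0.4  0.03] [ 0.2  -0.17]
s1 [0.59976777 0.08520549 0.12935907] [0.54 0.04] [ 0.26 -0.22]
s2 [0.55761387 0.08881972 0.12925279] [0.41 0.03] [ 0.21 -0.17]
h4 [0.58395966 0.15013056 0.11759039] [0.41 0.03] [ 0.2  -0.16]
h2 [0.58119085 0.1123308  0.13111862] [0.15 0.01] [ 0.08 -0.06]
[0.76273067 0.09797841 0.125     ] [0.39520441 0.12753709 0.125     ]
[ 0.72948619 -0.27562351  0.17      ] [ 0.3682132  -0.24570739  0.17      ]
pot [0.43972129 0.19123786 0.068     ]
mister [0.72682073 0.16593755 0.085     ]
```

The manual's scale: shifts go in shares of 75 cm and turns go in shares of 2 pi rad. Converting my numbers, -45.1 cm / 75 = -0.6013, -9.6 cm / 75 = -0.128, 1.218 rad / 6.2832 = 0.1939.

{"method": "arm_command", "body": {
  "commands": [-0.08,-0.0173,0.0053,0.0255,-0.16,-0.0347,0.0107,0.0509,-0.24,-0.052,0.016,0.0764,-0.32,-0.0693,0.0213,0.1019,-0.4,-0.0853,0.0267,0.1273,-0.48,-0.1027,0.032,0.1528,-0.5467,-0.1173,0.036,0.1751,-0.6013,-0.128,0.04,0.1939],
  "grip": 0.3,
  "force": 50
}}

```text
t: 1.1
eef_pos: [0.5908, 0.1979, 0.2005]
eef_rot: [-179.9, 0.0, 85.1]
force: [0.1, 0.1, -0.2]
finger_gap: 0.652
finger_force: 0.0
```

{"method": "arm_command", "body": {
  "commands": [0,0,0,0,0,0,0,0]
}}

```text
t: 1.35
eef_pos: [0.5888, 0.1997, 0.2007]
eef_rot: [-179.9, 0.0, 85.4]
force: [-0.0, -0.9, -0.5]
finger_gap: 0.653
finger_force: 0.0
```

Run:
```python
from h import *
o=env.get_obs(); s=eyes.snapshot("wrist"); pickle.dump((o,s),open("w1.pkl","wb")); cv2.imwrite("pics/w1.png",s["frame"][:,:,::-1]); print(o["t"],o["eef_pos"],o["eef_rot"],o["force"],o["finger_gap"],s["mount"])
```

```text
1.35 [0.58877631 0.19966092 0.20070854] [-1.79895837e+02  1.53209649e-02  8.53866977e+01] [-0.01102273 -0.92083456 -0.53119584] 0.6528655965635851 [[-1.21355355e-04 -9.53596280e-01 -3.01088225e-01  7.68083777e-02]
 [ 9.99999950e-01 -2.81409680e-05 -3.13928673e-04 -1.18458328e-03]
 [ 2.90888301e-04 -3.01088248e-01  9.53596236e-01 -1.42508140e-01]
 [ 0.00000000e+00  0.00000000e+00  0.00000000e+00  1.00000000e+00]]
```

View pics/w1.png

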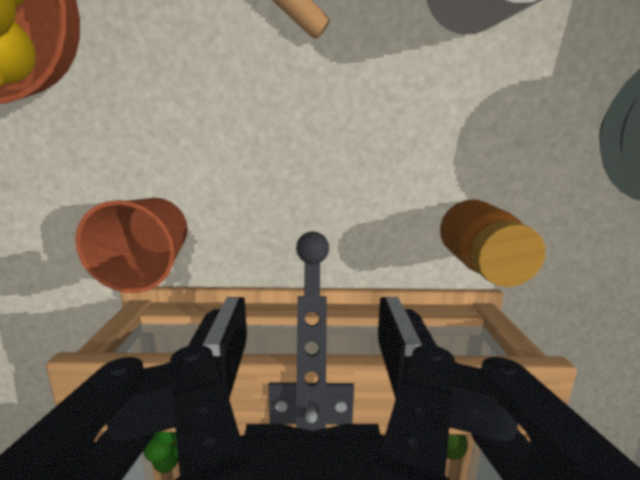

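Run:
```python
from h import *
o,s=pickle.load(open("w1.pkl","rb")); M=np.array(s["mount"])
for n,p,zs in (("ball",(313,247),(.1127,.1107)),("peg",(311,415),(.1466,.1446)),("s1",(281,407),(.1293,)),("s2",(341,407),(.1293,)),("h4",(312,319),(.119,))):
    d=M[:3,:3]@np.array([(p[0]-s["cx"])/s["fx"],(p[1]-s["cy"])/s["fy"],1]); c=M[:3,3]
    for z in zs: print(n,z,((c+d*((o["eef_pos"][2]-z)-c[2])/d[2])*1000).round(1))
print(s["fx"],s["cx"],s["cy"])
```

```text
ball 0.1127 [-0.6 -0.6 88. ]
ball 0.1107 [-1.3 -0.6 90. ]
peg 0.1466 [-105.2   -1.9   54.1]
peg 0.1446 [-107.1   -1.9   56.1]
s1 0.1293 [-114.3  -23.1   71.4]
s2 0.1293 [-114.3   19.3   71.4]
h4 0.119 [-50.2  -1.2  81.7]
370.28465333773835 311.9265869855515 240.21632464009986
```

{"method": "arm_command", "body": {
  "commands": [-0.0011,-0.0008,0.0333,0,-0.0011,-0.0008,0.0667,0,-0.0011,-0.0008,0.1,0,-0.0011,-0.0008,0.124,0,-0.0011,-0.0008,0.136,0,-0.0011,-0.0008,0.1427,0,-0.0011,-0.0008,0.1427,0,-0.0011,-0.0008,0.1427,0]
}}

```text
t: 2.4
eef_pos: [0.5894, 0.1992, 0.0951]
eef_rot: [179.9, -0.0, 85.4]
force: [-0.5, 0.6, 0.2]
finger_gap: 0.65
finger_force: 0.0
```

{"method": "arm_command", "body": {
  "commands": [0,0,0,0,0,0,0,0,0,0,0,0,0,0,0,0,0,0,0,0,0,0,0,0],
  "grip": -1,
  "force": 60
}}

```text
t: 3.15
eef_pos: [0.5892, 0.1988, 0.0947]
eef_rot: [180.0, 0.0, 85.4]
force: [-1.1, -0.2, 5.2]
finger_gap: 0.217
finger_force: 58.5
```

Run:
```python
from h import *
o=env.get_obs(); s=eyes.snapshot("wrist"); pickle.dump((o,s),open("w2.pkl","wb")); cv2.imwrite("pics/w2.png",s["frame"][:,:,::-1]); print(o["t"],o["eef_pos"],o["eef_rot"],o["force"],o["finger_gap"],o["finger_force"])
```

```text
3.15 [0.58921077 0.19883728 0.09471757] [1.79951476e+02 2.58782740e-03 8.53509415e+01] [-1.14011607 -0.19386084  5.20044751] 0.21725631661924663 58.51572275161743
```

Run:
```python
from h import *
im=cv2.imread("pics/w2.png"); cv2.imwrite("pics/w2c.png",cv2.convertScaleAbs(cv2.resize(im[200:440,160:480],None,fx=2.5,fy=2.5,interpolation=3),alpha=1.6))
```

```text
(no output)
```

View pics/w2c.png

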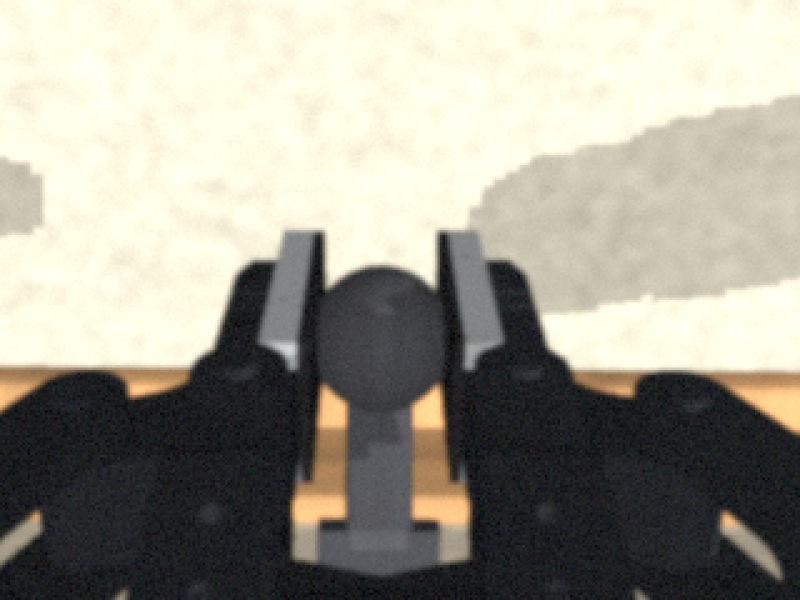

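```bash
cat > kin.py <<'E'
import numpy as np
from scipy.optimize import fsolve
r=np.radians; u=lambda a:np.array([np.cos(a),np.sin(a)])
AX=np.array([-np.sin(r(24)),np.cos(r(24))]); IN=u(r(24))   # peg axis; inward along collar face
class Kin:
    def __init__(s,zs=.1345,off=2.5,lid0=20,sl0=20):
        s.H=np.array([335,170-zs*1e3]); h=-off*IN; P=h+209*u(r(sl0)); v=P-s.H
        c,q=np.cos(r(lid0)),np.sin(r(lid0)); s.ab=np.array([-v[0]*c+v[1]*q, v[0]*q+v[1]*c])  # along lid (fwd), normal
        s.b0=s.pt(r(lid0),r(sl0),317,14)
    def P(s,L): c,q=np.cos(L),np.sin(L); return s.H+s.ab[0]*np.array([-c,q])+s.ab[1]*np.array([q,c])
    def pt(s,L,S,d,n=0): return s.P(L)-d*u(S)+n*np.array([-np.sin(S),np.cos(S)])
    def hole(s,xz,d,g=(20,20)):   # hole d at xz -> lid, slope (deg), ball shift from start
        L,S=fsolve(lambda v:s.pt(v[0],v[1],d)-xz,r(np.array(g,float)))
        return np.degrees([L,S]).round(2),(s.pt(L,S,317,14)-s.b0).round(2)
    def ball(s,shift,g=(20,20)):
        L,S=fsolve(lambda v:s.pt(v[0],v[1],317,14)-s.b0-shift,r(np.array(g,float))); return L,S
E
python3 - <<'E'
from kin import *
for zs in (.132,.1345,.137):
  for off in (2,3.5):
    k=Kin(zs,off); print(zs,off,k.ab.round(1),k.b0.round(1),"final",k.hole(-2.5*IN,269,(49,30)))
k=Kin()
print([k.hole(d*IN,209) for d in (-2.5,-1,0)]); print([k.hole(d*AX,209) for d in (0,4,8,12,16,20,24)])
for up in (24,20,16,12,8,4,0): print(up,k.hole(up*AX,269,(45,30)))
E
```

```text
0.132 2 [143.1 -17.3] [-108.1  -24.6] final (array([49.71, 30.61]), array([57.38, 11.18]))
0.132 3.5 [144.2 -18.4] [-109.5  -25.2] final (array([50.21, 30.88]), array([58.81, 11.57]))
0.1345 2 [144. -15.] [-108.1  -24.6] final (array([49.34, 30.37]), array([57.33, 11.39]))
0.1345 3.5 [145.1 -16. ] [-109.5  -25.2] final (array([49.84, 30.63]), array([58.75, 11.78]))
0.137 2 [144.8 -12.6] [-108.1  -24.6] final (array([48.97, 30.12]), array([57.27, 11.6 ]))
0.137 3.5 [145.9 -13.7] [-109.5  -25.2] final (array([49.47, 30.38]), array([58.7 , 11.99]))
[(array([20., 20.]), array([0., 0.])), (array([21.04, 20.57]), array([ 1.61, -0.44])), (array([21.71, 20.93]), array([ 2.68, -0.7 ]))]
[(array([21.71, 20.93]), array([ 2.68, -0.7 ])), (array([21.53, 19.73]), array([0.55, 5.16])), (array([21.3 , 18.51]), array([-1.55, 11.1 ])), (array([20.99, 17.23]), array([-3.62, 17.13])), (array([20.59, 15.91]), array([-5.65, 23.27])), (array([20.11, 14.53]), array([-7.63, 29.52])), (array([19.5 , 13.08]), array([-9.57, 35.91]))]
24 (array([51.24, 25.67]), array([49.47, 38.55]))
20 (array([51.18, 26.51]), array([51.22, 34.17]))
16 (array([51.1 , 27.35]), array([52.99, 29.8 ]))
12 (array([50.99, 28.18]), array([54.76, 25.43]))
8 (array([50.86, 29.01]), array([56.54, 21.07]))
4 (array([50.7 , 29.84]), array([58.33, 16.71]))
0 (array([50.52, 30.66]), array([60.13, 12.36]))
```

To row units: -0.1 cm / 75 = -0.0013, -0.05 cm / 75 = -0.0007.

{"method": "arm_command", "body": {
  "commands": [-0.0007,0,0.0001,0,-0.0013,0,0.0003,0,-0.0013,0,0.0003,0,-0.0013,0,0.0003,0]
}}

```text
t: 3.7
eef_pos: [0.5892, 0.1988, 0.0947]
eef_rot: [179.9, -0.1, 85.4]
force: [0.6, 0.6, 5.7]
finger_gap: 0.221
finger_force: 58.7
```

To row units: -0.05 cm / 75 = -0.0007, 0.01 cm / 75 = 0.0001.

{"method": "arm_command", "body": {
  "commands": [-0.0007,0,0.0001,0,-0.0007,0,0.0001,0,-0.0007,0,0.0001,0]
}}

```text
t: 4.08
eef_pos: [0.5892, 0.1988, 0.0946]
eef_rot: [179.9, -0.2, 85.4]
force: [-1.2, 1.1, 5.0]
finger_gap: 0.219
finger_force: 58.7
```

To row units: -0.05 cm / 75 = -0.0007, 0.01 cm / 75 = 0.0001.

{"method": "arm_command", "body": {
  "commands": [-0.0007,0,0.0001,0,-0.0007,0,0.0001,0,-0.0007,0,0.0001,0]
}}

```text
t: 4.45
eef_pos: [0.5892, 0.1988, 0.0946]
eef_rot: [179.9, -0.2, 85.4]
force: [-0.5, 2.8, 5.4]
finger_gap: 0.222
finger_force: 58.7
```

To row units: -0.1 cm / 75 = -0.0013, -0.05 cm / 75 = -0.0007.

{"method": "arm_command", "body": {
  "commands": [-0.0007,0,0.0001,0,-0.0013,0,0.0003,0,-0.0013,0,0.0003,0,-0.0013,0,0.0003,0]
}}

```text
t: 4.95
eef_pos: [0.5893, 0.1987, 0.0946]
eef_rot: [179.9, -0.3, 85.4]
force: [-0.3, 5.3, 5.6]
finger_gap: 0.223
finger_force: 58.7
```

To row units: -0.1 cm / 75 = -0.0013, -0.05 cm / 75 = -0.0007.

{"method": "arm_command", "body": {
  "commands": [-0.0007,0,0.0001,0,-0.0013,0,0.0003,0,-0.0013,0,0.0003,0,-0.0013,0,0.0003,0]
}}

```text
t: 5.45
eef_pos: [0.5893, 0.1986, 0.0945]
eef_rot: [179.9, -0.4, 85.5]
force: [-1.5, 7.7, 6.3]
finger_gap: 0.226
finger_force: 58.7
```

To row units: -0.1 cm / 75 = -0.0013, -0.05 cm / 75 = -0.0007.

{"method": "arm_command", "body": {
  "commands": [-0.0007,0,0.0001,0,-0.0013,0,0.0003,0,-0.0013,0,0.0003,0,-0.0013,0,0.0003,0]
}}

```text
t: 5.95
eef_pos: [0.5894, 0.1985, 0.0944]
eef_rot: [179.9, -0.5, 85.5]
force: [-0.2, 8.7, 5.5]
finger_gap: 0.22
finger_force: 58.7
```

To row units: -0.1 cm / 75 = -0.0013, -0.05 cm / 75 = -0.0007.

{"method": "arm_command", "body": {
  "commands": [-0.0007,0,0.0001,0,-0.0013,0,0.0003,0,-0.0013,0,0.0003,0,-0.0013,0,0.0003,0]
}}

```text
t: 6.45
eef_pos: [0.5895, 0.1983, 0.0943]
eef_rot: [179.9, -0.6, 85.5]
force: [-1.4, 11.8, 4.8]
finger_gap: 0.22
finger_force: 58.7
```

To row units: -0.1 cm / 75 = -0.0013, -0.05 cm / 75 = -0.0007.

{"method": "arm_command", "body": {
  "commands": [-0.0007,0,0.0001,0,-0.0013,0,0.0003,0,-0.0013,0,0.0003,0,-0.0013,0,0.0003,0]
}}

```text
t: 6.95
eef_pos: [0.5897, 0.1975, 0.094]
eef_rot: [179.9, -0.6, 85.5]
force: [0.4, 11.3, 4.9]
finger_gap: 0.22
finger_force: 58.6
```

To row units: -0.1 cm / 75 = -0.0013, -0.05 cm / 75 = -0.0007.

{"method": "arm_command", "body": {
  "commands": [-0.0007,0,0.0001,0,-0.0013,0,0.0003,0,-0.0013,0,0.0003,0,-0.0013,0,0.0003,0]
}}

```text
t: 7.45
eef_pos: [0.5897, 0.1962, 0.0937]
eef_rot: [179.9, -0.6, 85.5]
force: [0.6, 11.0, 2.6]
finger_gap: 0.222
finger_force: 58.5
```

{"method": "arm_command", "body": {
  "commands": [-0.0007,0,0.0001,0,-0.0013,0,0.0003,0,-0.0013,0,0.0003,0,-0.0013,0,0.0003,0]
}}

```text
t: 7.95
eef_pos: [0.5896, 0.195, 0.0933]
eef_rot: [179.9, -0.6, 85.5]
force: [0.5, 10.1, 2.6]
finger_gap: 0.224
finger_force: 58.5
```

To row units: -0.1 cm / 75 = -0.0013, -0.05 cm / 75 = -0.0007.

{"method": "arm_command", "body": {
  "commands": [-0.0007,0,0.0001,0,-0.0013,0,0.0003,0,-0.0013,0,0.0003,0,-0.0013,0,0.0003,0]
}}

```text
t: 8.45
eef_pos: [0.5894, 0.1938, 0.0929]
eef_rot: [179.9, -0.5, 85.5]
force: [0.5, 9.6, 2.4]
finger_gap: 0.221
finger_force: 58.5
```

To row units: -0.1 cm / 75 = -0.0013, -0.05 cm / 75 = -0.0007.

{"method": "arm_command", "body": {
  "commands": [-0.0007,0,0.0001,0,-0.0013,0,0.0003,0,-0.0013,0,0.0003,0,-0.0013,0,0.0003,0]
}}

```text
t: 8.95
eef_pos: [0.5893, 0.1931, 0.0927]
eef_rot: [179.9, -0.6, 85.5]
force: [0.5, 11.5, 2.7]
finger_gap: 0.219
finger_force: 58.5
```

To row units: 0.28 cm / 75 = 0.0037, 0.2 cm / 75 = 0.0027.

{"method": "arm_command", "body": {
  "commands": [0.0013,0,-0.0003,0,0.0027,0,-0.0005,0,0.0037,0,-0.0009,0,0.0037,0,-0.0009,0,0.0037,0,-0.0009,0]
}}

```text
t: 9.57
eef_pos: [0.5892, 0.1932, 0.0929]
eef_rot: [179.9, -0.3, 85.4]
force: [1.8, 6.1, -0.3]
finger_gap: 0.221
finger_force: 58.5
```

```bash
python3 -c "
from h import *
o=env.get_obs(); print(o['eef_pos'],o['eef_rot'],o['force'])"
```

```text
[0.58920508 0.19319345 0.09290087] [179.92649839  -0.26904491  85.43338164] [ 1.83351948  6.11609854 -0.30963196]
```

To row units: 0.1 cm / 75 = 0.0013, 0.05 cm / 75 = 0.0007.

{"method": "arm_command", "body": {
  "commands": [0.0007,0,-0.0001,0,0.0013,0,-0.0003,0,0.0013,0,-0.0003,0,0.0013,0,-0.0003,0]
}}

```text
t: 10.07
eef_pos: [0.5889, 0.1933, 0.093]
eef_rot: [180.0, -0.2, 85.4]
force: [1.9, 4.4, 0.7]
finger_gap: 0.217
finger_force: 58.5
```

{"method": "arm_command", "body": {
  "commands": [0.0007,0,-0.0001,0,0.0013,0,-0.0003,0,0.0013,0,-0.0003,0,0.0013,0,-0.0003,0]
}}

```text
t: 10.58
eef_pos: [0.5885, 0.1935, 0.0931]
eef_rot: [-180.0, -0.1, 85.4]
force: [2.3, 6.2, -0.9]
finger_gap: 0.222
finger_force: 58.5
```

To row units: 0.1 cm / 75 = 0.0013, 0.05 cm / 75 = 0.0007.

{"method": "arm_command", "body": {
  "commands": [0.0007,0,-0.0001,0,0.0013,0,-0.0003,0,0.0013,0,-0.0003,0,0.0013,0,-0.0003,0]
}}

```text
t: 11.08
eef_pos: [0.5882, 0.194, 0.0932]
eef_rot: [-180.0, -0.0, 85.4]
force: [0.9, 5.5, 0.3]
finger_gap: 0.223
finger_force: 58.5
```

To row units: 0.1 cm / 75 = 0.0013, 0.05 cm / 75 = 0.0007.

{"method": "arm_command", "body": {
  "commands": [0.0007,0,-0.0001,0,0.0013,0,-0.0003,0,0.0013,0,-0.0003,0,0.0013,0,-0.0003,0]
}}

```text
t: 11.58
eef_pos: [0.5883, 0.1948, 0.0935]
eef_rot: [-180.0, -0.0, 85.4]
force: [-0.5, 4.5, -0.4]
finger_gap: 0.219
finger_force: 58.5
```

To row units: -0.2 cm / 75 = -0.0027, -0.1 cm / 75 = -0.0013.

{"method": "arm_command", "body": {
  "commands": [0.0005,0,-0.0013,0,0.0011,0,-0.0027,0,0.0011,0,-0.0027,0,0.0011,0,-0.0027,0]
}}

```text
t: 12.08
eef_pos: [0.5883, 0.1963, 0.0951]
eef_rot: [-179.9, -0.1, 85.4]
force: [0.7, 7.2, -3.3]
finger_gap: 0.219
finger_force: 58.6
```

Run:
```python
from kin import *
k=Kin()
# axis line for ball: start pt when hole centred at h=0; list shifts rel. to centred seat
b=k.hole(0*AX,209)[1]
for up in range(0,24,2): print(up,k.hole(up*AX,209)[1]-b)
```

```text
0 [0. 0.]
2 [-1.07  2.92]
4 [-2.13  5.86]
6 [-3.19  8.82]
8 [-4.23 11.8 ]
10 [-5.27 14.81]
12 [-6.3  17.83]
14 [-7.32 20.89]
16 [-8.33 23.97]
18 [-9.33 27.08]
20 [-10.31  30.22]
22 [-11.29  33.4 ]
```

To row units: -0.25 cm / 75 = -0.0033, -0.12 cm / 75 = -0.0016.

{"method": "arm_command", "body": {
  "commands": [0.0005,0,-0.0016,0,0.0011,0,-0.0033,0,0.0011,0,-0.0033,0,0.0011,0,-0.0033,0]
}}

```text
t: 12.58
eef_pos: [0.5883, 0.1971, 0.0976]
eef_rot: [-179.9, -0.1, 85.4]
force: [0.4, 6.9, -2.0]
finger_gap: 0.218
finger_force: 58.6
```

To row units: -0.25 cm / 75 = -0.0033, -0.12 cm / 75 = -0.0016.

{"method": "arm_command", "body": {
  "commands": [0.0005,0,-0.0016,0,0.0011,0,-0.0033,0,0.0011,0,-0.0033,0,0.0011,0,-0.0033,0]
}}

```text
t: 13.08
eef_pos: [0.5884, 0.198, 0.1001]
eef_rot: [-179.9, -0.1, 85.4]
force: [1.3, 7.3, -3.0]
finger_gap: 0.218
finger_force: 58.6
```

To row units: -0.6 cm / 75 = -0.008, -0.45 cm / 75 = -0.006.

{"method": "arm_command", "body": {
  "commands": [0.0008,0,-0.002,0,0.0015,0,-0.004,0,0.0021,0,-0.006,0,0.0029,0,-0.008,0,0.0029,0,-0.008,0]
}}

```text
t: 13.7
eef_pos: [0.5886, 0.2003, 0.1062]
eef_rot: [-179.9, -0.1, 85.4]
force: [0.9, 7.5, -3.2]
finger_gap: 0.222
finger_force: 58.6
```

To row units: -0.6 cm / 75 = -0.008, -0.45 cm / 75 = -0.006.

{"method": "arm_command", "body": {
  "commands": [0.0008,0,-0.002,0,0.0015,0,-0.004,0,0.0021,0,-0.006,0,0.0027,0,-0.008,0,0.0027,0,-0.008,0]
}}

```text
t: 14.32
eef_pos: [0.5888, 0.2023, 0.1122]
eef_rot: [-179.9, -0.1, 85.4]
force: [0.1, 7.6, -2.5]
finger_gap: 0.222
finger_force: 58.6
```

To row units: -1.73 cm / 75 = -0.0231, -1.5 cm / 75 = -0.02.

{"method": "arm_command", "body": {
  "commands": [0.0009,0,-0.0027,0,0.0019,0,-0.0053,0,0.0029,0,-0.0087,0,0.004,0,-0.012,0,0.0053,0,-0.016,0,0.0067,0,-0.02,0,0.0076,0,-0.0231,0,0.0076,0,-0.0231,0]
}}

```text
t: 15.32
eef_pos: [0.5895, 0.2086, 0.1297]
eef_rot: [-180.0, -0.2, 85.4]
force: [0.8, 9.0, -2.1]
finger_gap: 0.218
finger_force: 58.6
```

Run:
```python
from kin import *
k=Kin(); a=k.hole(24*AX,209)[1]; b=k.hole(25*AX,269,(45,30))[1]; g=(20,14); print(a,b)
for f in np.linspace(0,1,9):
    L,S=k.ball(a+(b-a)*f,g); g=np.degrees([L,S]); P=k.P(L)
    m=np.linalg.solve(np.column_stack([AX,u(S)]),P); print(f,g.round(1),m.round(1))  # height of bar on peg axis, distance from pivot
```

```text
[-9.57 35.91] [49.03 39.64]
0.0 [19.5 13.1] [ 24. 209.]
0.125 [25.5 15.7] [ 27.4 217.4]
0.25 [30.4 17.7] [ 29.2 225.3]
0.375 [34.6 19.4] [ 29.9 232.9]
0.5 [38.4 20.9] [ 29.9 240.3]
0.625 [41.8 22.2] [ 29.3 247.5]
0.75 [45.1 23.4] [ 28.2 254.7]
0.875 [48.3 24.5] [ 26.8 261.9]
1.0 [51.3 25.5] [ 25. 269.]
```

To row units: -5.4 cm / 75 = -0.072, -0.25 cm / 75 = -0.0033.

{"method": "arm_command", "body": {
  "commands": [-0.008,0,-0.0007,0,-0.0173,0,-0.0013,0,-0.0267,0,-0.002,0,-0.036,0,-0.0027,0,-0.0453,0,-0.0033,0,-0.0547,0,-0.004,0,-0.064,0,-0.0047,0,-0.072,0,-0.0053,0]
}}

```text
t: 16.32
eef_pos: [0.5849, 0.1524, 0.1339]
eef_rot: [-180.0, 0.0, 85.3]
force: [1.0, 4.2, -2.6]
finger_gap: 0.221
finger_force: 58.9
```

{"method": "arm_command", "body": {
  "commands": [-0.0027,0,0,0,-0.004,0,0,0,-0.004,0,0,0,-0.004,0,0,0]
}}

```text
t: 16.82
eef_pos: [0.5849, 0.1502, 0.1339]
eef_rot: [-180.0, 0.0, 85.4]
force: [-0.2, 2.4, -1.5]
finger_gap: 0.221
finger_force: 58.8
```

Run:
```python
from h import *
o=env.get_obs(); s=eyes.snapshot("wrist"); S=eyes.snapshot("scene"); T=eyes.snapshot("top"); pickle.dump((o,s,S,T),open("w3.pkl","wb"))
print(o["t"],o["eef_pos"],o["eef_rot"],o["force"])
a=cv2.resize(S["frame"][215:290,290:390],(400,300),interpolation=3);b=cv2.resize(T["frame"][200:275,230:330],(400,300),interpolation=3)
c=cv2.resize(s["frame"][240:465,160:460],(400,300),interpolation=3);
d=cv2.resize(S["frame"],(400,300))
im=np.vstack([np.hstack([a,b]),np.hstack([c,d])]);cv2.imwrite("pics/w3.png",cv2.convertScaleAbs(im[:,:,::-1],alpha=1.7))
```

```text
16.825 [0.58490625 0.15024734 0.13389757] [-1.79999651e+02  1.08096316e-02  8.53650515e+01] [-0.16404504  2.42869568 -1.4541029 ]
```

View pics/w3.png

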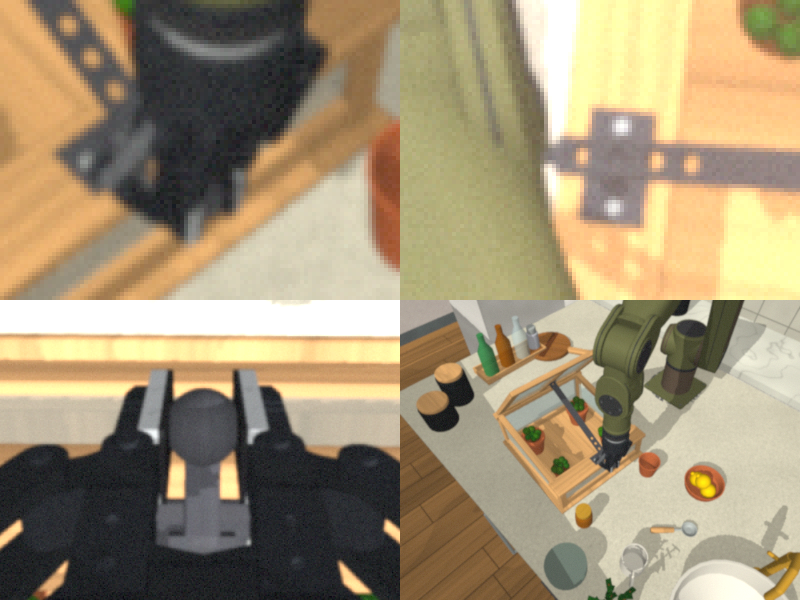

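Run:
```python
from h import *
o,s,S,T=pickle.load(open("w3.pkl","rb"))
c=lambda u,v:((u-400+.5)/4-.5+230,(v+.5)/4-.5+200)
th=np.radians(85.3); out=np.array([np.cos(th),np.sin(th)]); fy=np.array([np.sin(th),-np.cos(th)])
tip=atz(T,(280.0,239.8),.1466)[:2]; print("tip",tip)
for n,p,z in (("h4",(583,157),.162),("h2",(657,161),.18),("h1",(692,162),.19),("s1",(621,126),.1293),("s2",(612,207),.1293)):
    X=atz(T,c(*p),z)[:2]-tip; print(n,"out %.1f lat %.1f"%(X@out*1e3,X@fy*1e3))
X=o["eef_pos"][:2]-tip; print("ball out %.1f lat %.1f"%(X@out*1e3,X@fy*1e3))
```

```text
tip [0.57957983 0.0943634 ]
h4 out 8.6 lat -0.5
h2 out -29.3 lat -0.3
h1 out -46.8 lat 0.1
s1 out -7.1 lat 20.5
s2 out -7.0 lat -21.8
ball out 56.1 lat 0.7
```

To row units: 0.88 cm / 75 = 0.0117, 0.65 cm / 75 = 0.0087.

{"method": "arm_command", "body": {
  "commands": [-0.0013,-0.0004,0.0027,0,-0.0027,-0.0004,0.0053,0,-0.004,-0.0004,0.0087,0,-0.0056,-0.0004,0.0117,0,-0.0056,-0.0004,0.0117,0,-0.0056,-0.0004,0.0117,0]
}}

```text
t: 17.73
eef_pos: [0.5843, 0.146, 0.1251]
eef_rot: [-180.0, 0.0, 85.3]
force: [1.2, 3.5, -0.4]
finger_gap: 0.217
finger_force: 58.8
```

To row units: 0.2 cm / 75 = 0.0027, 0.1 cm / 75 = 0.0013.

{"method": "arm_command", "body": {
  "commands": [-0.0005,0,0.0013,0,-0.0011,0,0.0027,0,-0.0011,0,0.0027,0,-0.0011,0,0.0027,0]
}}

```text
t: 18.23
eef_pos: [0.5842, 0.1452, 0.1231]
eef_rot: [-180.0, 0.0, 85.4]
force: [0.3, 2.9, -2.4]
finger_gap: 0.214
finger_force: 58.8
```

To row units: 0.2 cm / 75 = 0.0027, 0.1 cm / 75 = 0.0013.

{"method": "arm_command", "body": {
  "commands": [-0.0005,0,0.0013,0,-0.0011,0,0.0027,0,-0.0011,0,0.0027,0,-0.0011,0,0.0027,0]
}}

```text
t: 18.73
eef_pos: [0.5841, 0.1444, 0.1211]
eef_rot: [-180.0, -0.0, 85.4]
force: [1.1, 2.8, -1.1]
finger_gap: 0.217
finger_force: 58.8
```

To row units: 0.2 cm / 75 = 0.0027, 0.1 cm / 75 = 0.0013.

{"method": "arm_command", "body": {
  "commands": [-0.0005,0,0.0013,0,-0.0011,0,0.0027,0,-0.0011,0,0.0027,0,-0.0011,0,0.0027,0]
}}

```text
t: 19.23
eef_pos: [0.5841, 0.1436, 0.1191]
eef_rot: [-180.0, 0.0, 85.4]
force: [0.6, 3.1, -1.2]
finger_gap: 0.218
finger_force: 58.7
```

```bash
python3 -c "
from h import *
o=env.get_obs(); print(o['eef_pos'],o['eef_rot'],o['force'],o['wrist_torque'])"
```

```text
[0.58407059 0.14362049 0.11909342] [-1.79998161e+02  2.68629276e-03  8.53569213e+01] [ 0.59591291  3.07360693 -1.23030648] [ 0.37443054 -0.0381877  -0.01839467]
```

To row units: 0.2 cm / 75 = 0.0027, 0.1 cm / 75 = 0.0013.

{"method": "arm_command", "body": {
  "commands": [-0.0005,0,0.0013,0,-0.0011,0,0.0027,0,-0.0011,0,0.0027,0,-0.0011,0,0.0027,0]
}}

```text
t: 19.73
eef_pos: [0.584, 0.1428, 0.1171]
eef_rot: [-180.0, 0.0, 85.4]
force: [0.7, 3.2, -1.8]
finger_gap: 0.221
finger_force: 58.7
```

To row units: 0.2 cm / 75 = 0.0027, 0.1 cm / 75 = 0.0013.

{"method": "arm_command", "body": {
  "commands": [-0.0005,0,0.0013,0,-0.0011,0,0.0027,0,-0.0011,0,0.0027,0,-0.0011,0,0.0027,0]
}}

```text
t: 20.23
eef_pos: [0.584, 0.1421, 0.1151]
eef_rot: [-180.0, 0.0, 85.4]
force: [0.0, 4.1, -1.8]
finger_gap: 0.221
finger_force: 58.7
```

To row units: 0.2 cm / 75 = 0.0027, 0.1 cm / 75 = 0.0013.

{"method": "arm_command", "body": {
  "commands": [-0.0005,0,0.0013,0,-0.0011,0,0.0027,0,-0.0011,0,0.0027,0,-0.0011,0,0.0027,0]
}}

```text
t: 20.72
eef_pos: [0.5839, 0.1413, 0.1131]
eef_rot: [180.0, -0.0, 85.4]
force: [-0.2, 3.1, -1.8]
finger_gap: 0.22
finger_force: 58.7
```

To row units: 0.2 cm / 75 = 0.0027, 0.1 cm / 75 = 0.0013.

{"method": "arm_command", "body": {
  "commands": [-0.0005,0,0.0013,0,-0.0011,0,0.0027,0,-0.0011,0,0.0027,0,-0.0011,0,0.0027,0]
}}

```text
t: 21.22
eef_pos: [0.5838, 0.1404, 0.1111]
eef_rot: [-180.0, 0.0, 85.4]
force: [-0.8, 4.3, -1.7]
finger_gap: 0.224
finger_force: 58.7
```

To row units: 0.2 cm / 75 = 0.0027, 0.1 cm / 75 = 0.0013.

{"method": "arm_command", "body": {
  "commands": [-0.0005,0,0.0013,0,-0.0011,0,0.0027,0,-0.0011,0,0.0027,0,-0.0011,0,0.0027,0]
}}

```text
t: 21.72
eef_pos: [0.5838, 0.1397, 0.1091]
eef_rot: [-180.0, -0.0, 85.4]
force: [0.7, 2.6, -2.0]
finger_gap: 0.224
finger_force: 58.7
```

To row units: 0.2 cm / 75 = 0.0027, 0.1 cm / 75 = 0.0013.

{"method": "arm_command", "body": {
  "commands": [-0.0005,0,0.0013,0,-0.0011,0,0.0027,0,-0.0011,0,0.0027,0,-0.0011,0,0.0027,0]
}}

```text
t: 22.22
eef_pos: [0.5838, 0.139, 0.1073]
eef_rot: [180.0, -0.0, 85.4]
force: [-0.3, 3.6, 0.2]
finger_gap: 0.225
finger_force: 58.8
```

To row units: 0.1 cm / 75 = 0.0013, 0.05 cm / 75 = 0.0007.

{"method": "arm_command", "body": {
  "commands": [0,0,0.0007,0,0,0,0.0013,0,0,0,0.0013,0,0,0,0.0013,0]
}}

```text
t: 22.72
eef_pos: [0.584, 0.139, 0.107]
eef_rot: [179.9, -0.0, 85.4]
force: [-1.6, 3.1, 4.7]
finger_gap: 0.219
finger_force: 59.2
```

```bash
python3 -c "
from h import *
o=env.get_obs(); print(o['eef_pos'],o['force'],o['wrist_torque'])"
```

```text
[0.58397735 0.13900902 0.10697165] [-1.56968721  3.12194172  4.70817422] [ 0.42701124  0.3634613  -0.02963062]
```

To row units: 0.2 cm / 75 = 0.0027, 0.15 cm / 75 = 0.002.

{"method": "arm_command", "body": {
  "commands": [0.0007,0,0.0001,0,0.0013,0,0.0004,0,0.002,0,0.0005,0,0.0027,0,0.0008,0,0.0027,0,0.0008,0]
}}

```text
t: 23.35
eef_pos: [0.5846, 0.1402, 0.1063]
eef_rot: [179.9, 0.1, 85.3]
force: [-0.8, 0.6, 6.1]
finger_gap: 0.22
finger_force: 59.2
```

{"method": "arm_command", "body": {
  "commands": [0.0007,0,0.0001,0,0.0013,0,0.0004,0,0.0013,0,0.0004,0,0.0013,0,0.0004,0]
}}

```text
t: 23.85
eef_pos: [0.5846, 0.1403, 0.1062]
eef_rot: [179.9, 0.2, 85.3]
force: [-1.4, -1.9, 7.5]
finger_gap: 0.226
finger_force: 59.4
```

To row units: 0.1 cm / 75 = 0.0013, 0.05 cm / 75 = 0.0007.

{"method": "arm_command", "body": {
  "commands": [0.0007,0,0.0001,0,0.0013,0,0.0004,0,0.0013,0,0.0004,0,0.0013,0,0.0004,0]
}}

```text
t: 24.35
eef_pos: [0.5846, 0.1404, 0.1061]
eef_rot: [179.9, 0.3, 85.3]
force: [-1.3, -4.1, 10.0]
finger_gap: 0.214
finger_force: 59.6
```

To row units: -0.14 cm / 75 = -0.0019, -0.1 cm / 75 = -0.0013.

{"method": "arm_command", "body": {
  "commands": [0,0,-0.0007,0,0,0,-0.0013,0,0,0,-0.0019,0,0,0,-0.0019,0,0,0,-0.0019,0]
}}

```text
t: 24.98
eef_pos: [0.5844, 0.1406, 0.1063]
eef_rot: [179.9, 0.3, 85.3]
force: [0.2, -5.6, 4.0]
finger_gap: 0.22
finger_force: 59.2
```

To row units: 0.1 cm / 75 = 0.0013, 0.05 cm / 75 = 0.0007.

{"method": "arm_command", "body": {
  "commands": [0.0007,0,0.0001,0,0.0013,0,0.0004,0,0.0013,0,0.0004,0,0.0013,0,0.0004,0]
}}

```text
t: 25.48
eef_pos: [0.5844, 0.1407, 0.1062]
eef_rot: [179.9, 0.4, 85.3]
force: [0.8, -8.7, 6.8]
finger_gap: 0.218
finger_force: 59.3
```

Run:
```python
from h import *
o=env.get_obs(); s=eyes.snapshot("wrist"); S=eyes.snapshot("scene"); T=eyes.snapshot("top"); pickle.dump((o,s,S,T),open("w4.pkl","wb"))
print(o["t"],o["eef_pos"],o["eef_rot"],o["force"])
a=cv2.resize(S["frame"][215:290,290:390],(400,300),interpolation=3);b=cv2.resize(T["frame"][200:275,230:330],(400,300),interpolation=3)
c=cv2.resize(s["frame"][240:465,160:460],(400,300),interpolation=3);
d=cv2.resize(S["frame"],(400,300))
im=np.vstack([np.hstack([a,b]),np.hstack([c,d])]);cv2.imwrite("pics/w4.png",cv2.convertScaleAbs(im[:,:,::-1],alpha=1.7))
```

```text
25.475 [0.58443564 0.1406814  0.10621039] [179.92005768   0.36081359  85.26100956] [ 0.79609389 -8.65164957  6.82847316]
```

View pics/w4.png

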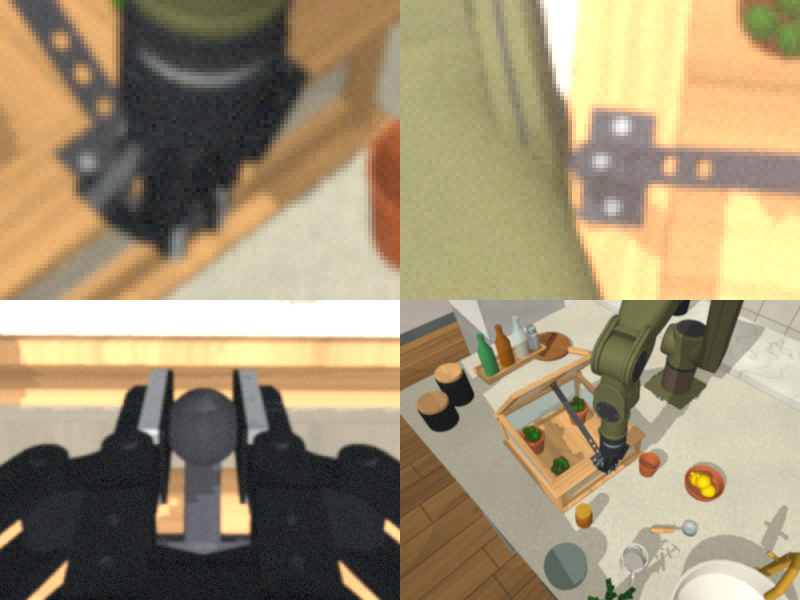

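To row units: -0.25 cm / 75 = -0.0033, -0.13 cm / 75 = -0.0017.

{"method": "arm_command", "body": {
  "commands": [-0.0013,0,-0.0009,0,-0.0033,0,-0.0017,0,-0.0033,0,-0.0017,0,-0.0033,0,-0.0017,0]
}}

```text
t: 26.12
eef_pos: [0.5836, 0.1409, 0.1068]
eef_rot: [-180.0, 0.1, 85.4]
force: [1.8, -3.9, -0.4]
finger_gap: 0.218
finger_force: 58.8
```

To row units: -0.08 cm / 75 = -0.0011.

{"method": "arm_command", "body": {
  "commands": [-0.0011,0,0,0,-0.0011,0,0,0,-0.0011,0,0,0,-0.0011,0,0,0,-0.0011,0,0,0,-0.0011,0,0,0],
  "grip": 0
}}

```text
t: 26.88
eef_pos: [0.5838, 0.1406, 0.1073]
eef_rot: [180.0, -0.0, 85.4]
force: [0.0, 0.5, 0.2]
finger_gap: 0.499
finger_force: 0.0
```

To row units: -16 cm / 75 = -0.2133, -14 cm / 75 = -0.1867.

{"method": "arm_command", "body": {
  "commands": [0,0,-0.008,0,0,0,-0.02,0,0,0,-0.04,0,0,0,-0.0667,0,0,0,-0.1067,0,0,0,-0.1467,0,0,0,-0.1867,0,0,0,-0.2133,0]
}}

```text
t: 27.88
eef_pos: [0.5845, 0.1407, 0.2704]
eef_rot: [179.8, -0.1, 85.4]
force: [0.0, 0.0, -0.7]
finger_gap: 0.501
finger_force: 0.0
```

To row units: 17 cm / 75 = 0.2267, 14 cm / 75 = 0.1867.

{"method": "arm_command", "body": {
  "commands": [0.0267,0,0,0,0.0667,0,-0.0133,0,0.1333,0,-0.0267,0,0.1867,0,-0.04,0,0.2267,0,-0.04,0,0.2267,0,-0.04,0]
}}

```text
t: 28.62
eef_pos: [0.5969, 0.3133, 0.2957]
eef_rot: [-179.9, 0.0, 85.6]
force: [0.0, 0.5, 0.3]
finger_gap: 0.501
finger_force: 0.0
```

Run:
```python
from h import *
o=env.get_obs(); s=eyes.snapshot("wrist"); S=eyes.snapshot("scene"); T=eyes.snapshot("top")
print(o["t"],o["eef_pos"],o["force"])
a=cv2.resize(S["frame"][215:290,290:390],(400,300),interpolation=3);b=cv2.resize(T["frame"][200:275,230:330],(400,300),interpolation=3)
c=cv2.resize(T["frame"],(400,300))
d=cv2.resize(S["frame"],(400,300))
im=np.vstack([np.hstack([a,b]),np.hstack([c,d])]);cv2.imwrite("pics/w5.png",cv2.convertScaleAbs(im[:,:,::-1],alpha=1.7))
```

```text
28.625 [0.59685165 0.3133179  0.29573465] [0.03983922 0.51837825 0.26671208]
```

View pics/w5.png

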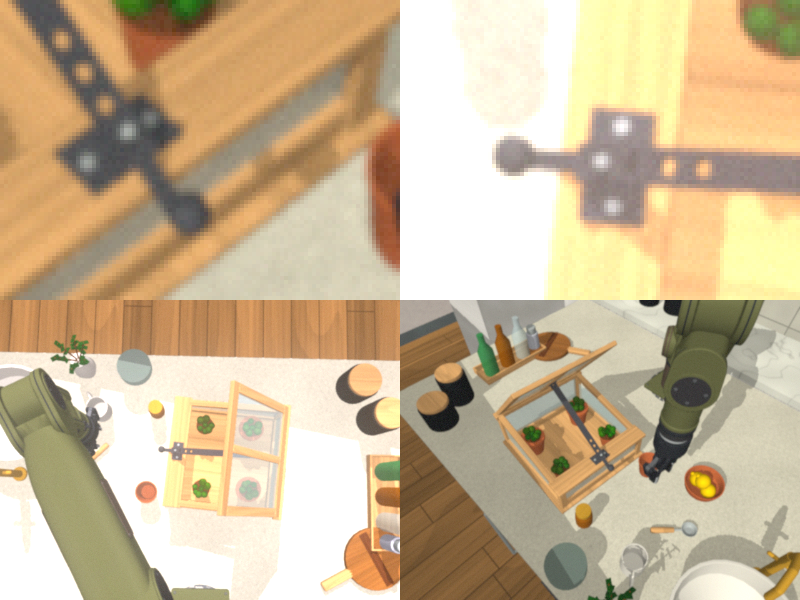

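The stay sits on the peg by its last hole: the peg head shows at about (601,160) in the top crop, and the ball is free at (513,155). The lid stands wide open, the gripper is clear, and the other things are where they were.

```bash
python3 -c "
from h import *
print(order.close_job())"
```

```text
the job is handed in; nothing more can be done
None
```

The job is handed in: the lid stands at its widest setting with the stay's end hole down on the collar and hooked under the peg's head, the ball is released, and the other things on the counter were not touched.

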